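# Build a graded sieve stack on the shaker and clip its cover on

## Robot

A 7-joint arm with a two-finger parallel gripper is mounted at the origin on the work surface; the furniture and walls round the work are solid. World frame = base frame: x ahead of the robot, y to its left, z up, the work surface at z = 0. Lengths are in m, angles in degrees, forces in N, time in s.
With the tool pointing down it reaches from about 0.35 to 0.9 m from the base axis. Payload 7.2 kg.
Tool frame: the origin (TCP) lies on the mounting face of the last link; the fingertips stand 173 mm ahead of it and the grasp point (between the pads) lies 155 mm ahead of it (manip.pinch_z is the distance from the TCP to the grasp point, in m); z points along the fingers, y is the line along which they close (so a half turn about z gives the same grasp; the last joint's range is limited). The gripper opens to 85 mm and grips with 20 to 120 N. Pads are 22 mm wide; open, the fingers measure 114 mm over their backs; the gripper's body (76 mm by 85 mm) begins 54 mm behind the grasp point. The pads swing forward as they close: fully open they stand 13 mm farther back than shut.
Start: joints at [-70.141, 23.554, -0.728, 91.456, 0.321, 64.991, -4.71], TCP at [0.252, 0.572, 0.405] pointing down, gripper open.
Joint ranges: [-169.25, 169.25], [-16.82, 113.86], [-84.01, 82.57], [7.8, 145.47], [-59.2, 239.2], [7.22, 106.19], [-163.78, 163.78]. Speed limits (degrees/s): [136.94, 136.94, 172.46, 172.46, 180, 180, 180].

## Interface

Orientations are given as [roll, pitch, yaw] about the fixed x, y, z axes, in that order (R = Rz(yaw) Ry(pitch) Rx(roll)).
In Python, from station import manip gives the robot as it stands. Calls block until the motion is done:
- manip.movep(position, orientation): joint-space move of the TCP to a pose.
- manip.move_straight(position, rate=0.15, frame=None): straight line of the TCP; frame=None keeps the orientation; rate is the mean speed in m/s.
- manip.move_joints(angles): joint-space move.
- manip.move_gripper(opening, grasp_force=None): finger opening in m; grasp_force is the grip in N (None keeps the last); returns when the fingers have stopped.
- manip.wait(seconds).
- manip.inverse_kinematics(position, orientation): joint angles nearest the present ones, or None.
- manip.state(): the state.
- manip.get_image(name): name is "side" or "top" or "wrist"; returns (picture, depth): 400x640x3 uint8, red, green, blue; 400x640 float32, m along the optical axis (not along the pixel's ray), 0 where there is no reading.
- manip.camera_info(name): a dict with "vfov" (degrees; the focal length in pixels is half the picture's height over the tangent of half this angle, whatever the lens; pixels are square), "cx", "cy" (the principal point, pixels), "rvec" (rotation vector, rad) and "tvec" (3), from world to camera coordinates, as OpenCV has them; the wrist camera has in their place "mount" (4x4, takes a point from camera to tool coordinates, whose origin is the TCP and whose axes are the flange's). Camera axes: x right, y down, z forward; pixel columns grow to the right and rows downward; lengths in m; the calibration is good to about 2 mm. A picture is of the moment at which its call begins: read the wrist's pose just before it. camera_info takes no time and is no camera call.
A pose or a line that the arm cannot do raises manip.Unreachable and nothing moves.
- manip.job_done(): hands the job in; it is judged then, once.
The state is a dict: "time": time; "joint_pos": joint angles; "qvel": joint speeds; "effort": joint torques, N m; "eef_pos": TCP position; "tool_rot": TCP orientation; "wrist_force": force on the tool from outside, world axes, zero at the start; "ft_torque": the same for the moment, N m; "width": finger opening in m; "gripper_force": force on a finger pad.
Only numpy, scipy, OpenCV 4.12 (cv2) and the standard library are available. Lean on these libraries where they do the work, as an engineer would, in place of code of your own. Each camera call takes 0.05 s, during which the arm holds its last target. There are 200 camera calls.

## Task

Build the sieve stack for grading pigment on the little shaker, one piece at a time: the fine blue sieve into the shaker's steel pan first, the medium yellow one into the blue, the coarse red one into the yellow, each seated squarely down on its flange. Then put the grey cover on the red sieve and press it straight down on its knob until it clicks home all round, with all four spring clips caught under the red sieve's flange. Leave the finished stack upright and let go of it, and do not disturb the two jars or the wooden block standing by.

Things in the scene. Friction and masses are not known exactly. Their poses are not given: they have to be found in the camera images.
- shaker: Sieve shaker fixed to the bench: grey housing 112 x 112 mm, 42 mm high, dial and switch on its front (-x), and on top an open round steel pan, held down. Origin: centre of its underside on the bench, z up. Pan centred on it, rim at z = 76 mm, 56 mm outside and 51 mm inside dia, 19 mm deep. A sieve seated in it has its origin 68 mm above this one.
- sieve_fine: Fine sieve: blue frame, pale mesh so close that it looks almost plain. Upright round frame 34 mm high; origin: centre of underside, z up, yaw immaterial. Tapered spigot z 0-8 mm (43 to 49 mm dia), foot flange 64 mm dia z 8-15, wall 56 mm outside dia z 15-34: grip it there, tips above z 16. Mouth 51 mm inside. 50-100 g. Goes in the pan.
- sieve_medium: Medium sieve: yellow frame, mesh of about 3 mm. Upright round frame 34 mm high; origin: centre of underside, z up, yaw immaterial. Tapered spigot z 0-8 mm (43 to 49 mm dia), foot flange 64 mm dia z 8-15, wall 56 mm outside dia z 15-34: grip it there, tips above z 16. Mouth 51 mm inside. 50-100 g. Seated: origin 26 mm above the blue one's.
- sieve_coarse: Coarse sieve: red frame, wide mesh of about 7 mm over a dark ground. Upright round frame 34 mm high; origin: centre of underside, z up, yaw immaterial. Tapered spigot z 0-8 mm (43 to 49 mm dia), foot flange 64 mm dia z 8-15, wall 56 mm outside dia z 15-34: grip it there, tips above z 16. Mouth 51 mm inside. 50-100 g. Seated: origin 26 mm above the yellow one's.
- cover: Dark grey disc 64 mm dia, z 30.5-35.5 mm, black knob 22 mm dia on top, z 35.5-56.5 (grip it), tapered plug below, four steel spring clips hanging at its edge (69 mm across). Stands on the clips; origin: centre, at clip tips, z up. Home: 3.5 mm above the red sieve's origin. Some 9 mm higher the clips meet the flange; 6-12 N down on the knob snaps them over it, with a sudden give. 110 g.
- jar_black_lid: Bystander: white plastic jar with a black lid, 60 mm diameter, 62 mm high; origin at the centre of its underside. Leave it alone.
- jar_ochre: Bystander: ochre-coloured jar with a black lid, 54 mm diameter, 55 mm high; origin at the centre of its underside. Leave it alone.
- dab_block: Bystander: brown wooden dabbing block, 50 x 90 mm, 39 mm high; origin at the centre of its underside. Leave it alone.

How it is judged (in metres and radians):
On the way, in this order (a step that is already met when the one before it is completed fails the run):
1. the blue sieve is seated in the shaker's pan (z of sieve_fine in the frame of shaker between 0.065 and 0.0705 m and horizontal distance between sieve_fine and shaker below 0.005 m and angle between the z axis of sieve_fine and the z axis of shaker, either way round below 0.05 rad and angle between sieve_fine's own z axis and vertical below 0.08 rad), for 0.2 s.
2. the yellow sieve is seated in the blue one (all of step 1 and z of sieve_medium in the frame of sieve_fine between 0.023 and 0.0285 m and horizontal distance between sieve_medium and sieve_fine below 0.005 m and angle between the z axis of sieve_medium and the z axis of sieve_fine, either way round below 0.05 rad and angle between sieve_medium's own z axis and vertical below 0.08 rad), for 0.2 s.
3. the red sieve is seated in the yellow one (all of step 2 and z of sieve_coarse in the frame of sieve_medium between 0.023 and 0.0285 m and horizontal distance between sieve_coarse and sieve_medium below 0.005 m and angle between the z axis of sieve_coarse and the z axis of sieve_medium, either way round below 0.05 rad and angle between sieve_coarse's own z axis and vertical below 0.08 rad), for 0.2 s.
4. the cover is pressed home on the red sieve (all of step 3 and z of cover in the frame of sieve_coarse between 0 and 0.0055 m and horizontal distance between cover and sieve_coarse below 0.005 m and angle between the z axis of cover and the z axis of sieve_coarse, either way round below 0.05 rad and angle between cover's own z axis and vertical below 0.08 rad), for 0.2 s.
At the end, for the whole second after the job is handed in: Blue in pan, yellow in blue, red in yellow, each at its seated height within 3 mm; cover at most 2 mm above home (only reached with all clips in); each within 5 mm sideways and 0.05 rad of the one below, 0.08 rad of upright; all at rest (all of step 4 and linear speed of each of sieve_fine, sieve_medium, sieve_coarse, cover below 0.01 m/s); the robot touches nothing.
It fails at once if a jar or the wooden block is moved more than 30 mm (distance of any of jar_black_lid, jar_ochre, dab_block from where it was at the start of the episode above 0.03 m).
It fails at once if a jar or the block is tipped over (angle between any of jar_black_lid, jar_ochre, dab_block's own z axis and vertical above 0.4 rad).
It also fails if it takes over 99 s, if anything falls off the work surface, if the arm or the gripper's body presses on something with over 40 N, if the wrist force passes 120 N, or if a joint passes its speed limit or range.

## Working session

There is one attempt and no reset: what is moved stays moved. The work goes in short steps, each a Python script; the robot and the scene stay as the last script left them, time stands still between calls to the robot, and variables do not carry over. Pictures are saved under pics/ and viewed, at most 14 in all, crops included, and the job is handed in when it is done.

```bash
mkdir -p pics; ls; cat > h.py <<'E'
import numpy as np, cv2
from station import manip
def save(n,im): cv2.imwrite(f'pics/{n}.png',im[:,:,::-1])
def K(ci,h=400):
    f=h/2/np.tan(np.radians(ci['vfov'])/2); return f,ci['cx'],ci['cy']
def cloud(name):
    """picture, world points HxWx3"""
    ci=manip.camera_info(name); s=manip.state(); im,d=manip.get_image(name)
    f,cx,cy=K(ci); v,u=np.mgrid[:d.shape[0],:d.shape[1]]
    P=np.stack([(u-cx)/f*d,(v-cy)/f*d,d],-1)
    if 'rvec' in ci:
        R=cv2.Rodrigues(np.array(ci['rvec'],float))[0]; W=(P-np.array(ci['tvec']).ravel())@R
    else:
        from scipy.spatial.transform import Rotation as Ro
        M=np.array(ci['mount']); Rt=Ro.from_euler('xyz',s['tool_rot'],degrees=True).as_matrix()
        W=(P@M[:3,:3].T+M[:3,3])@Rt.T+np.array(s['eef_pos'])
    W[d<=0]=np.nan
    return im,W
E
python3 - <<'E'
from h import *
print(manip.state())
for n in('top','side','wrist'):
    im,W=cloud(n); save(n+'0',im); np.savez(n+'0.npz',im=im,W=W); print(n,manip.camera_info(n))
E
```

```text
pics
{'time': 0.0, 'joint_pos': array([-70.14043416,  23.60098322,  -0.72874486,  91.50485194,
         0.32026014,  64.99009916,  -4.7104    ]), 'qvel': array([ 0.03514856, -0.0249882 ,  0.01206233,  0.04734712,  0.0655306 ,
       -0.05765959,  0.07036168]), 'effort': array([ 5.30065499e-04, -6.00630784e+01,  6.82703611e-01, -2.99406964e+01,
        1.39253307e-02,  1.07461936e-02, -2.18365682e-05]), 'eef_pos': array([0.25181453, 0.57178649, 0.40383655]), 'tool_rot': array([-1.79906287e+02,  5.96695115e-03,  1.56233710e+02]), 'wrist_force': array([-0.21682418,  0.31208328,  0.30031642]), 'ft_torque': array([-0.02286768,  0.01475686,  0.00693272]), 'gripper_force': 0.0, 'width': 0.08542598919617432}
top {'vfov': 44.51846008617516, 'cx': 324.09734407410303, 'cy': 198.99585250567645, 'rvec': array([ 2.18675872, -2.19270404,  0.07001733]), 'tvec': array([-0.01029253,  0.52062805,  1.52390043])}
side {'vfov': 47.621430884659446, 'cx': 319.5706142580704, 'cy': 201.99285664174502, 'rvec': array([ 2.25527712, -0.14947317,  0.05712844]), 'tvec': array([-0.52858539,  0.06526573,  1.37900936])}
wrist {'vfov': 71.85307475557023, 'cx': 323.8612560247472, 'cy': 193.87032302361362, 'mount': array([[ 7.12133794e-04, -9.59330058e-01, -2.82285904e-01,
         7.13754314e-02],
       [ 9.99999675e-01,  5.76602163e-04,  5.63194172e-04,
        -6.35702442e-04],
       [-3.77522435e-04, -2.82286214e-01,  9.59330157e-01,
         3.09429138e-02],
       [ 0.00000000e+00,  0.00000000e+00,  0.00000000e+00,
         1.00000000e+00]])}
```

View pics/top0.png

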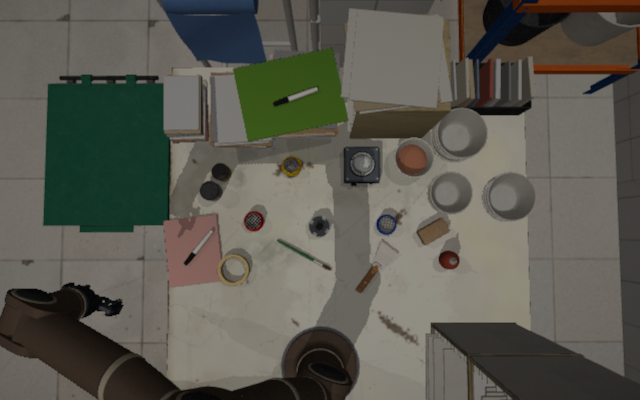

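View pics/side0.png

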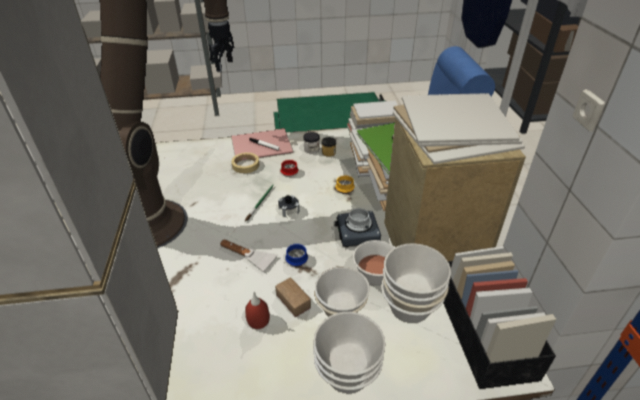

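Top view: shaker (362,165), blue (387,224), yellow (291,166), red (254,221), cover (319,226), jars (221,172)/(210,190), block (433,231). A tall box (390,110) and bowls (412,157) stand close to the shaker.

```bash
python3 - <<'E'
from h import *
ci=manip.camera_info('top')
z=np.load('top0.npz');W=z['W'];im=z['im']
R=cv2.Rodrigues(ci['rvec'])[0];f,cx,cy=K(ci);C=-R.T@ci['tvec']
print('cam',C)
def ray(u,v,h):
    d=R.T@np.array([(u-cx)/f,(v-cy)/f,1]);return C+d*(h-C[2])/d[2]
hsv=cv2.cvtColor(im,cv2.COLOR_RGB2HSV)
for n,lo,hi,(u,v) in(('blue',100,130,(387,224)),('yellow',18,32,(291,166)),('red',0,8,(254,221))):
    m=cv2.inRange(hsv,(lo,130,50),(hi,255,255));q=np.zeros_like(m);q[v-16:v+16,u-16:u+16]=255
    vs,us=np.nonzero(m&q);(a,b),r=cv2.minEnclosingCircle(np.c_[us,vs].astype(np.float32))
    print(n,a,b,r,ray(a,b,.02),np.nanmax(W[v-10:v+10,u-10:u+10,2]))
for n,u,v in(('shaker',362,162),('cover',319,226)): print(n,ray(u,v,.07 if n=='shaker' else .05),W[v-16:v+17:4,u-16:u+17:4,2].round(3))
for n,a in(('heights',W[120:190:6,330:450:8]),('yellowarea',W[110:190:6,240:340:8])):
    print(n);print('x',a[:,0,0].round(2));print('y',a[-1,:,1].round(2));print((a[...,2]*100).round(0))
E
```

```text
cam [ 0.42344482 -0.01032181  1.55371168]
blue 386.1400146484375 223.86000061035156 9.664430618286133 [ 0.44174011 -0.20600468  0.02      ] 0.04080576494868945
yellow 291.1725769042969 165.57522583007812 10.457659721374512 [0.62642215 0.09199987 0.02      ] 0.042335239172989994
red 253.3780517578125 220.81707763671875 9.792119979858398 [0.45240658 0.21024672 0.02      ] 0.043218366482704405
shaker [ 0.63023278 -0.12784633  0.07      ] [[ 0.003  0.037  0.037  0.035  0.044  0.041  0.03   0.032 -0.002]
 [ 0.04   0.04   0.042  0.042  0.042  0.042  0.042  0.046  0.043]
 [ 0.046  0.045  0.044  0.073  0.063  0.076  0.054  0.041  0.04 ]
 [ 0.045  0.045  0.05   0.055  0.058  0.058  0.071  0.043  0.047]
 [ 0.041  0.047  0.075  0.063  0.059  0.061  0.06   0.054  0.037]
 [ 0.041  0.045  0.056  0.056  0.057  0.06   0.064  0.049  0.038]
 [ 0.042  0.046  0.056  0.067  0.081  0.076  0.047  0.044  0.045]
 [ 0.045  0.041  0.039  0.042  0.056  0.048  0.044  0.039  0.034]
 [ 0.042  0.045  0.038  0.04   0.045  0.039  0.037  0.041  0.047]]
cover [0.43537787 0.0042145  0.05      ] [[-0.002 -0.008  0.002 -0
[... 1732 characters left out ...]
5. 15. 15. 15. 14. 14. 15. 16. 15. 15.]
 [ 9. 15. 15. 15. 15. 15. 15. 15. 15. 16. 15. 15. 14.]
 [10. 15. 15. 15. 15. 15. 15. 15. 15. 12. 12. 12. 13.]
 [ 9. 15. 14. 15. 14. 14.  9.  8.  9.  9.  9.  9.  2.]
 [10. 15. 10.  9.  4.  0.  0.  0.  0. -1. -0. -0.  0.]
 [ 1.  3.  3.  4.  1.  0.  0.  0.  0.  0. -0. -0.  0.]
 [-0. -0. -0. -0.  1. -0.  0.  0.  0.  0.  0.  0.  1.]
 [-0.  1. -0.  0. -0.  1.  1.  1.  1.  0. -0. -0. -0.]
 [ 0. -0. -0.  0. -0.  0.  1.  2. -0.  0.  0.  0. -1.]
 [ 0.  0.  1.  0. -0.  0.  2.  2. -0. -0.  0.  0.  0.]
 [ 0.  1.  0. -0.  0. -0.  1. -0.  0.  0.  0.  0. -0.]
 [ 0.  0.  0.  0. -0. -0.  1.  1. -0. -0.  0.  0. -1.]
 [ 0. -0. -0.  0. -0. -0. nan  0.  0. -0. -0. -0.  0.]]
```

```bash
python3 - <<'E'
from h import *
z=np.load('top0.npz');im=z['im'];im2=cv2.resize(im[90:260,180:460],(800,486),interpolation=cv2.INTER_CUBIC);save('c0',im2)
E
```

```text
(no output)
```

View pics/c0.png

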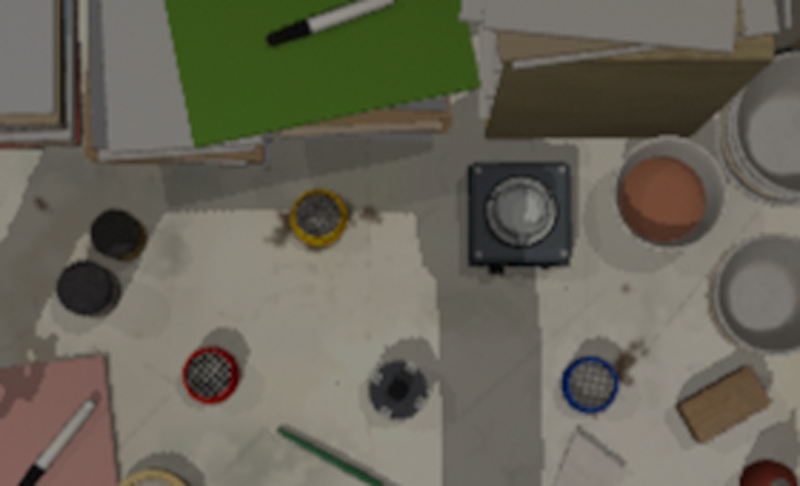

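The view agrees: all five pieces stand upright, and the green notebook and books lie about 6 cm beyond the yellow sieve. Next, I look at the shaker and each piece with the wrist camera from the same relative pose.

```bash
cat >> h.py <<'E'
DOWN=[180,0,180]
ROUGH=dict(shaker=(.630,-.128,.076),blue=(.442,-.206,.034),red=(.452,.210,.034),yellow=(.626,.092,.034),cover=(.435,.004,.0355))
HOV=.27
def hover(n):
    x,y,z=ROUGH[n]; manip.movep([x,y,z+HOV],DOWN); manip.wait(.15)
E
python3 - <<'E'
from h import *
for n in('shaker','yellow','red','cover','blue'):
    x,y,z=ROUGH[n]
    q=manip.inverse_kinematics([x,y,z+.16],DOWN);print(n,None if q is None else np.round(q))
# rise clear first
for n in('red','yellow','shaker','cover','blue'):
    hover(n);im,W=cloud('wrist');save('w_'+n,im);np.savez('w_'+n,im=im,W=W);s=manip.state();print(n,s['time'],s['eef_pos'].round(4),s['tool_rot'].round(2),s['joint_pos'].round(0))
ims=[cv2.imread(f'pics/w_{n}.png')for n in('shaker','blue','red','cover')]
cv2.imwrite('pics/m0.png',cv2.resize(np.vstack([np.hstack(ims[:2]),np.hstack(ims[2:])]),(800,500)))
E
```

```text
shaker [ -8.  37.  22.  99. -18.  48. 112.]
yellow [-18.  38.   7. 100.  -7.  42.  83.]
red [-33.  28.   3. 119.  -2.  32.  62.]
cover [-17.  24.  13. 128. -11.  28.  94.]
blue [  0.  30.  24. 122. -22.  33. 131.]
red 1.9167 [0.4518 0.2109 0.3041] [ 1.7998e+02  1.0000e-02 -1.7992e+02] [-35.  18.   5. 115.  -2.  47.  62.]
yellow 2.9667 [0.6252 0.0938 0.3042] [ 1.7995e+02 -1.0000e-02 -1.7985e+02] [-19.  30.   9.  97.  -6.  54.  82.]
shaker 4.0667 [ 0.6304 -0.1256  0.3455] [ 1.7995e+02 -3.0000e-02 -1.7981e+02] [ -1.  28.  11.  93.  -6.  59. 102.]
cover 5.2167 [0.4361 0.0035 0.3056] [-1.7999e+02  4.0000e-02  1.7993e+02] [-15.  12.   9. 123.  -3.  44.  86.]
blue 6.2667 [ 0.4425 -0.2044  0.304 ] [ 179.97    0.   -179.84] [  6.  17.  16. 117.  -7.  46. 116.]
```

View pics/m0.png

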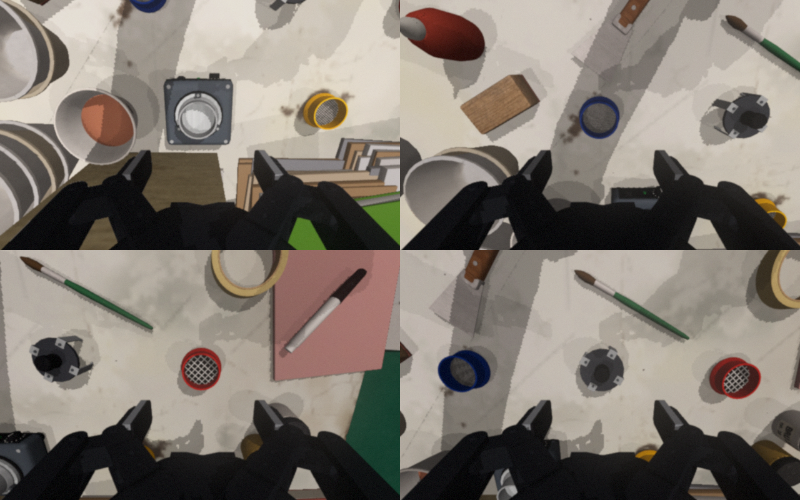

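Composite: the shaker pan, blue sieve, red sieve and cover are all near the image centre (~(320,200) full-res), gripper fingers below at the bottom. Now I fit the rim circles.

```bash
cat >> h.py <<'E'
from scipy.optimize import least_squares
def fit(im,W,n,c0=None,zr=None,tol=.004,r0=.028):
    x,y,z=ROUGH[n] if c0 is None else c0
    near=np.hypot(W[...,0]-x,W[...,1]-y)<.045
    hsv=cv2.cvtColor(im,cv2.COLOR_RGB2HSV)
    m=near&(abs(W[...,2]-z)<tol)
    if n in('blue','red','yellow'): m&=hsv[...,1]>110
    P=W[m]
    # circle through mid rim, robust
    g=least_squares(lambda p:np.hypot(P[:,0]-p[0],P[:,1]-p[1])-p[2],[x,y,r0],loss='soft_l1',f_scale=.001)
    r=np.hypot(P[:,0]-g.x[0],P[:,1]-g.x[1])-g.x[2]
    return g.x,len(P),r.std(),np.median(P[:,2])
E
python3 - <<'E'
from h import *
for n in('shaker','blue','red','yellow','cover'):
    z=np.load(f'w_{n}.npz');im,W=z['im'],z['W'];print(n,fit(im,W,n))
    m=np.hypot(W[...,0]-ROUGH[n][0],W[...,1]-ROUGH[n][1])<.03
    print(' hist',np.histogram(W[m][:,2],bins=np.arange(-.004,.09,.004))[0])
E
```

```text
shaker (array([ 0.6276608 , -0.13249665,  0.02664238]), 656, np.float64(0.0008682214825131046), np.float64(0.07558799151203077))
 hist [   0    0    0    0    0    0    0    0    0    0    0    0    0   82
  156 2019  115  106  111  337  137    0    0]
blue (array([ 0.43951837, -0.20993647,  0.02659388]), 534, np.float64(0.0007327510212474395), np.float64(0.03366899596141479))
 hist [  27    5    0   48 1591  577  115  105  121  428    0    0    0    0
    0    0    0    0    0    0    0    0    0]
red (array([0.45123664, 0.20805957, 0.02664476]), 646, np.float64(0.0008539213736776683), np.float64(0.033586885881508516))
 hist [   0    0    0   43 1361  845  128  142  139  570    0    0    0    0
    0    0    0    0    0    0    0    0    0]
yellow (array([0.62654014, 0.08916509, 0.02667621]), 633, np.float64(0.0008451453867137296), np.float64(0.03357449619245517))
 hist [  51    7    2   82 1555  675  142  129  149  518    1    0    0    0
    0    0    0    0    0    0    0    0    0]
cover (array([0.43529785, 0.0013993 , 0.02455557]), 3365, np.float64(0.005948200169771371), np.float64(0.035383922935472156))
 hist [  56   16    0    0    0    0    0    0    0 2128  618   21   10   19
  255  244    0    0    0    0    0    0    0]
```

```bash
cat >> h.py <<'E'
def go(p,rate=.15,tol=.0004,n=2):
    """straight move, then trim the steady error"""
    p=np.array(p,float); c=p.copy(); manip.move_straight(c,rate=rate,frame=DOWN); manip.wait(.1)
    for _ in range(n):
        e=p-manip.state()['eef_pos']
        if np.linalg.norm(e)<tol: break
        c=c+e; manip.move_straight(c,rate=.05,frame=DOWN); manip.wait(.1)
    return p-manip.state()['eef_pos']
def held():
    s=manip.state();im,W=cloud('wrist');T=s['eef_pos']
    return im,W,T
E
python3 - <<'E'
from h import *
im,W=cloud('wrist');p=fit(im,W,'blue')[0];print(p,manip.state()['eef_pos'])
manip.move_gripper(.085,grasp_force=30)
print(go([p[0],p[1],.25]),manip.state()['time'])
im,W=cloud('wrist');save('pre',im);print(fit(im,W,'blue'))
print(go([p[0],p[1],.190],rate=.08),manip.state()['time'])
manip.move_gripper(.04,grasp_force=30);s=manip.state();print(s['width'],s['gripper_force'],s['wrist_force'])
im,W=cloud('wrist');save('grip',im);print(fit(im,W,'blue',tol=.006),s['eef_pos'],s['time'])
np.savez('grip',im=im,W=W)
E
```

```text
[ 0.43947353 -0.20990763  0.02660386] [ 0.4424436  -0.20461087  0.30404653]
[7.13842275e-05 2.00153201e-05 3.30098392e-04] 7.8417
(array([ 0.43944798, -0.20996226,  0.02663292]), 938, np.float64(0.00077883343773154), np.float64(0.03354199908750177))
[7.57438866e-05 2.31945246e-05 1.49181621e-04] 9.5917
0.05559659964028419 30.435333838686347 [-1.45008784  0.40912514  6.59644788]
(array([ 0.43924493, -0.21070856,  0.02660009]), 2559, np.float64(0.0008323188641287406), np.float64(0.03330841159930545)) [ 0.4394019  -0.21000295  0.19026418] 9.9917
```

View pics/grip.png

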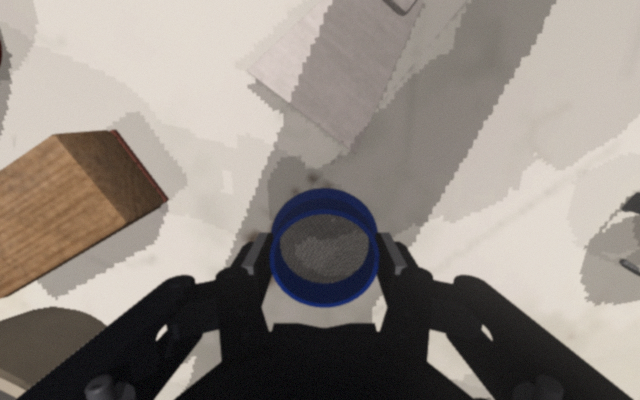

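The blue sieve sits squarely between the pads, rim centre at about (323,247). The camera bias is only 0.7 mm. Next I place it in the pan.

```bash
cat >> h.py <<'E'
def lower(p,z0,z1,fmax=8,step=.002,rate=.03):
    """go down in small steps until z1 or until the upward force has risen by fmax"""
    f0=manip.state()['wrist_force'][2]; z=z0
    while z>z1+1e-6:
        z=max(z-step,z1); manip.move_straight([p[0],p[1],z],rate=rate,frame=DOWN)
        s=manip.state(); df=s['wrist_force'][2]-f0
        if df>fmax: break
    manip.wait(.15); s=manip.state()
    print('lower end cmd',round(z,4),'eef',s['eef_pos'].round(4),'dF',(s['wrist_force'][2]-f0).round(2),'t',s['time'],'w',s['width'].round(4))
    return s
def place(c,held_off,zseat,zgrip):
    """c: measured target centre; zseat: seated origin height; zgrip: TCP above the held piece's origin"""
    t=np.array(c[:2])-held_off; ze=zseat+zgrip
    s=manip.state()['eef_pos']
    go([s[0],s[1],max(ze+.04,s[2])],rate=.25,n=0)
    print('err',go([t[0],t[1],ze+.04],rate=.25,tol=.0003,n=3).round(4))
    b=manip.state()['eef_pos']
    go([t[0],t[1],ze+.011],rate=.08,tol=.0003)
    return lower(t,ze+.011,ze-.002)
E
python3 - <<'E'
from h import *
place([.62766,-.13250],np.array([-.00016,-.0007]),.068,.1903)
im,W=cloud('wrist');save('pl',im);print(fit(im,W,'blue',c0=(.6277,-.1325,.102),tol=.008))
np.savez('pl',im=im,W=W)
E
```

```text
err [-0.0001 -0.0001 -0.    ]Traceback (most recent call last):
  File "<stdin>", line 2, in <module>
  File "h.py", line 65, in place
    return lower(t,ze+.011,ze-.002)
  File "h.py", line 55, in lower
    print('lower end cmd',round(z,4),'eef',s['eef_pos'].round(4),'dF',(s['wrist_force'][2]-f0).round(2),'t',s['time'],'w',s['width'].round(4))
                                                                                                                          ^^^^^^^^^^^^^^^^
AttributeError: 'float' object has no attribute 'round'
```

```bash
sed -i "s/s\['width'\].round(4)/round(s['width'],4)/" h.py
python3 - <<'E'
from h import *
s=manip.state();print(s['time'],s['eef_pos'],s['wrist_force'],s['width'])
im,W=cloud('wrist');save('pl',im);print(fit(im,W,'blue',c0=(.6277,-.1325,.102),tol=.008))
np.savez('pl',im=im,W=W)
E
```

```text
15.3583 [ 0.62791682 -0.13194125  0.25824363] [-6.86614254  0.3370545  13.85989658] 0.05558427203925
(array([ 0.62781714, -0.13267161,  0.02659107]), 2978, np.float64(0.0008606763274467875), np.float64(0.10104099713675828))
```

View pics/pl.png

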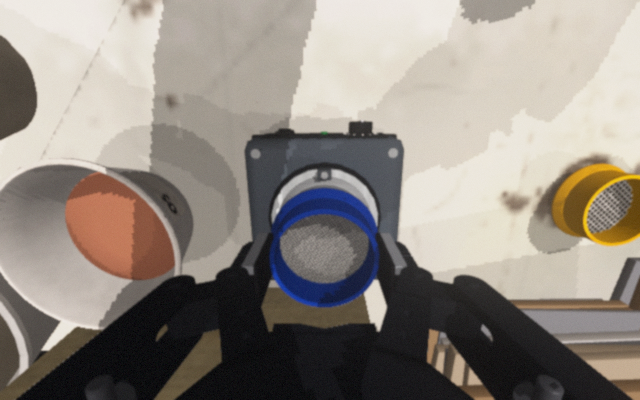

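The blue sieve is down in the pan (rim centre ~(325,247), rim z = 101 mm as expected). I release it, check it, and pick the yellow one.

```bash
cat >> h.py <<'E'
def release(stackz):
    manip.move_gripper(.085); s=manip.state()['eef_pos']
    manip.move_straight([s[0],s[1],s[2]+.075],rate=.15,frame=DOWN); manip.wait(.1)
def check(n,c,z,tol=.005):
    """rim at height z near c"""
    im,W=cloud('wrist'); r=fit(im,W,n,c0=(c[0],c[1],z),tol=tol)
    q=r[0]; near=np.hypot(W[...,0]-q[0],W[...,1]-q[1])<.03
    m=near&(abs(W[...,2]-z)<tol)&(abs(np.hypot(W[...,0]-q[0],W[...,1]-q[1])-.0267)<.0025)
    P=W[m]; A=np.c_[P[:,:2]-q[:2],np.ones(len(P))]; k=np.linalg.lstsq(A,P[:,2],rcond=None)[0]
    print(n,'rim',q.round(4),'n',r[1],'z',k[2].round(4),'tilt',k[:2].round(3)); return im,q
def pick(n):
    x,y,z=ROUGH[n]; manip.movep([x,y,.30],DOWN); manip.wait(.1)
    im,W=cloud('wrist'); p=fit(im,W,n)[0]; print(n,p.round(4))
    go([p[0],p[1]+.0005,.190],rate=.15,tol=.0005)
    manip.move_gripper(.04,grasp_force=30); s=manip.state()
    im,q=check(n,p,.0335); off=q[:2]-s['eef_pos'][:2]
    print('held',off.round(4),'z',s['eef_pos'][2].round(4),'w',round(s['width'],4),'t',s['time'])
    return off,s['eef_pos'][2]
E
python3 - <<'E'
from h import *
import json
release(0)
im,q=check('blue',(.6278,-.1327),.1015); save('b_seated',im)
off,zg=pick('yellow')
json.dump([list(q),list(off),zg],open('y.json','w'))
E
```

```text
blue rim [ 0.6283 -0.1328  0.0266] n 1021 z 0.101 tilt [-0.01 -0.  ]
yellow [0.6265 0.0892 0.0267]
yellow rim [0.6263 0.0888 0.0267] n 2608 z 0.0329 tilt [-0.013  0.001]
held [-0.0002 -0.0008] z 0.1901 w 0.0558 t 19.75
```

```bash
python3 - <<'E'
from h import *
import json
q,off,zg=json.load(open('y.json'))
place(q,np.array(off),.094,zg)
im,q2=check('yellow',q,.127); save('y_seated0',im)
s=manip.state();print(s['wrist_force'],s['eef_pos'][2]-zg-.094)
E
```

```text
err [ 0.      0.0001 -0.    ]
lower end cmd 0.2821 eef [ 0.6286 -0.1321  0.284 ] dF 13.16 t 25.2917 w 0.0557
yellow rim [ 0.6286 -0.1329  0.0266] n 2691 z 0.1267 tilt [-0.014 -0.   ]
[-4.00859169  0.69995706 12.46922981] -0.00011673222188682275
```

View pics/y_seated0.png

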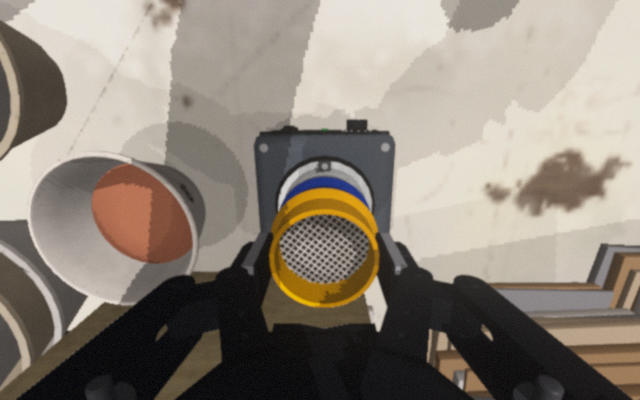

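The yellow sieve (~(325,247)) is seated on blue at the right height. Next is the red one.

```bash
python3 - <<'E'
from h import *
release(0)
im,q=check('yellow',(.6286,-.1329),.127)
off,zg=pick('red')
place(q,off,.120,zg)
im,q2=check('red',q,.153); save('r_seated0',im)
s=manip.state();print(s['wrist_force'],s['eef_pos'][2]-zg-.120)
E
```

```text
yellow rim [ 0.629  -0.133   0.0266] n 1059 z 0.1269 tilt [-0.011  0.001]
red [0.4513 0.2081 0.0266]
red rim [0.451  0.2077 0.0266] n 2590 z 0.0329 tilt [-0.012 -0.   ]
held [-0.0003 -0.0008] z 0.1901 w 0.0557 t 30.2333
err [-0.      0.0001  0.0001]
lower end cmd 0.3081 eef [ 0.6295 -0.1324  0.3101] dF 11.2 t 36.175 w 0.0552
red rim [ 0.6295 -0.1331  0.0266] n 2664 z 0.1527 tilt [-0.017  0.   ]
[-3.18273439  1.72066645 12.05462729] -1.6982904638140894e-08
```

View pics/r_seated0.png

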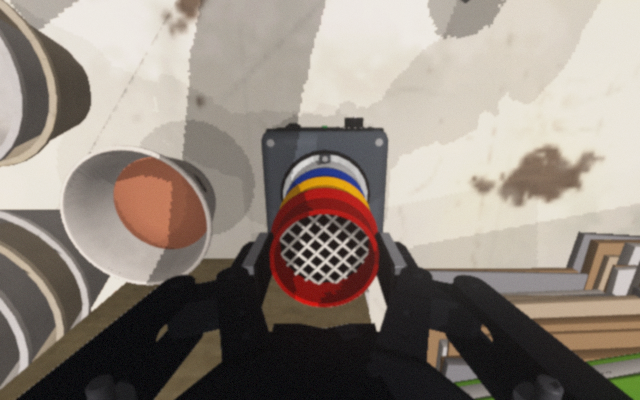

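Red (~(325,250)) is seated. Now I release it and locate the cover's knob.

```bash
cat >> h.py <<'E'
def coverfit(W,c,z0):
    """knob-top and disc centres by minimal circles; z0 height of cover origin"""
    d=np.hypot(W[...,0]-c[0],W[...,1]-c[1])
    k=W[(d<.02)&(abs(W[...,2]-z0-.0565)<.004)]; g=W[(d<.036)&(abs(W[...,2]-z0-.0350)<.003)]
    f=lambda P:cv2.minEnclosingCircle((P[:,:2]*1000).astype(np.float32))
    return f(k),k[:,:2].mean(0)*1000,k[:,2].mean(),f(g)
E
python3 - <<'E'
from h import *
import json
release(0)
im,q=check('red',(.6295,-.1331),.153)
json.dump(list(q),open('r.json','w'))
manip.movep([.435,.002,.31],DOWN);manip.wait(.3)
im,W=cloud('wrist');s=manip.state();print(s['eef_pos'],s['time'])
print(coverfit(W,(.4353,.0014),0))
save('cv',cv2.resize(im[130:280,220:420],(800,600),interpolation=cv2.INTER_CUBIC))
E
```

```text
red rim [ 0.6298 -0.1332  0.0266] n 1056 z 0.1528 tilt [-0.011  0.002]
[0.43541179 0.00169236 0.30997651] 38.7583
(((434.3731994628906, 1.4114155769348145), 10.789445877075195), array([433.68678972,   1.41875256]), np.float64(0.05585446839760209), ((434.46478271484375, 1.332234501838684), 34.51008605957031))
```

View pics/cv.png

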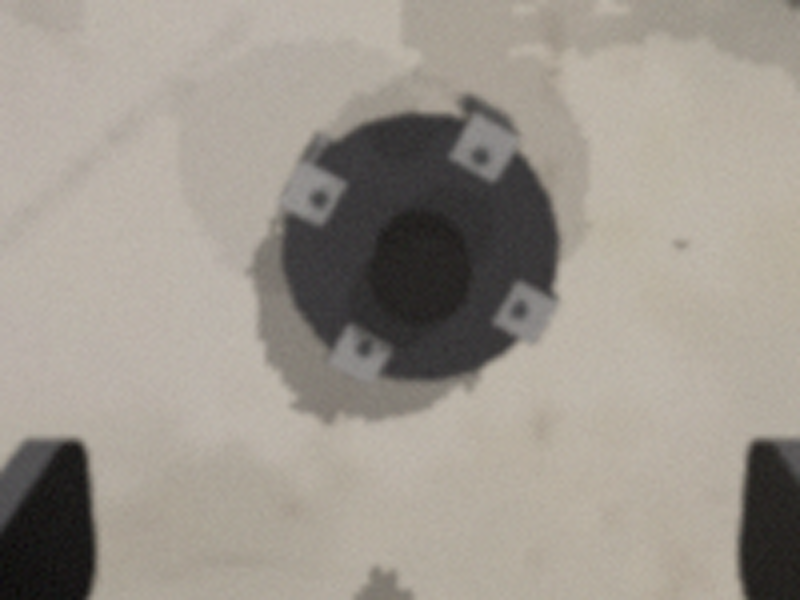

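The cover is upright, with the knob centre at crop (420,265) and clips on the diagonals. I grip the knob and place the cover.

```bash
python3 - <<'E'
from h import *
import json
q=np.array(json.load(open('r.json')))
go([.4344,.0021,.212],rate=.15)
manip.move_gripper(.01,grasp_force=80);s=manip.state();e=s['eef_pos'];print(e,s['width'],s['wrist_force'])
im,W=cloud('wrist');print(coverfit(W,(.4344,.0014),0))
off=np.array([.4344-e[0],-.0008]);zg=e[2]
t=q[:2]-off; ze=.1235+zg
go([e[0],e[1],ze+.06],rate=.25,n=0)
print('err',go([t[0],t[1],ze+.05],rate=.25,tol=.0003,n=3).round(4))
print(go([t[0],t[1],ze+.016],rate=.08,tol=.0003).round(4))
s=manip.state();f0=s['wrist_force'];print(s['time'],f0)
json.dump([list(t),zg,f0[2]],open('c.json','w'))
im,W=cloud('wrist');save('c_pre',im);print(coverfit(W,q[:2],.1235+.016))
E
```

```text
[0.4344292  0.0020075  0.21197858] 0.018845280442249514 [-1.15801185 -1.04010819  4.60113317]
(((429.2123718261719, 1.529233694076538), 18.808324813842773), array([431.83916443,   1.30566471]), np.float64(0.05600692550669667), ((434.37860107421875, 1.3265018463134766), 34.419700622558594))
err [-0.  0. -0.]
[ 0.0001 -0.0001  0.0001]
45.2917 [-0.69448494  0.66210164 -1.6031291 ]
(((624.447265625, -133.19691467285156), 18.776762008666992), array([ 627.09652943, -133.08586816]), np.float64(0.19527964347184995), ((629.8052368164062, -132.86155700683594), 34.558692932128906))
```

View pics/c_pre.png

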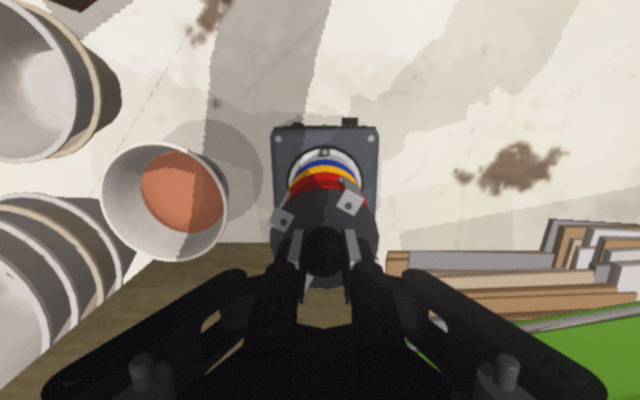

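The cover is held above red (disc centre ~(325,230)) and aligned to 0.3 mm. Now I press it down.

```bash
python3 - <<'E'
from h import *
import json
t,zg,f0=json.load(open('c.json')); z=.1235+zg+.016; low=.1235+zg-.004; log=[]
while z>low:
    z-=.001; manip.move_straight([t[0],t[1],z],rate=.03,frame=DOWN); s=manip.state()
    f=s['wrist_force'][2]-f0; h=s['eef_pos'][2]-zg-.1235; log.append((round((z-zg-.1235)*1000,1),round(h*1000,1),round(f,1)))
    if f>(25 if h<.0025 else 32): break
manip.wait(.2);s=manip.state();print(log);print(s['time'],s['wrist_force'],s['eef_pos']-[t[0],t[1],zg+.1235])
im,W=cloud('wrist');print(coverfit(W,t,.1235));
E
```

```text
[(15.0, np.float64(14.9), np.float64(0.3)), (14.0, np.float64(13.9), np.float64(0.7)), (13.0, np.float64(12.9), np.float64(0.4)), (12.0, np.float64(11.9), np.float64(1.1)), (11.0, np.float64(10.9), np.float64(0.6)), (10.0, np.float64(9.9), np.float64(1.2)), (9.0, np.float64(9.0), np.float64(0.8)), (8.0, np.float64(8.3), np.float64(3.8)), (7.0, np.float64(7.6), np.float64(6.9)), (6.0, np.float64(6.8), np.float64(8.3)), (5.0, np.float64(6.1), np.float64(9.4)), (4.0, np.float64(4.7), np.float64(7.6)), (3.0, np.float64(2.9), np.float64(3.0)), (2.0, np.float64(1.2), np.float64(-0.4)), (1.0, np.float64(0.8), np.float64(0.8)), (0.0, np.float64(0.3), np.float64(2.3)), (-1.0, np.float64(0.1), np.float64(8.7)), (-2.0, np.float64(0.1), np.float64(13.7)), (-3.0, np.float64(0.0), np.float64(20.2)), (-4.0, np.float64(0.0), np.float64(25.3))]
50.5417 [-6.7718976   1.17496218 23.33426756] [ 5.37985944e-04 -3.81909220e-04  5.69441309e-07]
(((625.6826782226562, -132.36550903320312), 19.128908157348633), array([ 628.4138856 , -133.14994696]), np.float64(0.17951177056545609), ((630.9125366210938, -133.44122314453125), 34.464210510253906))
```

Snapped home (sudden give at 6→3 mm, hard stop at 0). I release, retreat and verify.

```bash
python3 - <<'E'
from h import *
s=manip.state()['eef_pos']
manip.move_straight([s[0],s[1],s[2]],rate=.05,frame=DOWN)   # relax the push
manip.wait(.2)
manip.move_gripper(.06); manip.wait(.2)
manip.move_straight([s[0],s[1],s[2]+.06],rate=.08,frame=DOWN)
manip.move_straight([s[0]-.0,s[1],s[2]+.10],rate=.15,frame=DOWN);manip.wait(.3)
im,W=cloud('wrist');print(coverfit(W,(.630,-.1335),.1235));save('fin_w',im)
d=np.hypot(W[...,0]-.630,W[...,1]+.1335);P=W[(d<.03)&(d>.015)&(abs(W[...,2]-.159)<.005)]
A=np.c_[P[:,:2]-[.63,-.1335],np.ones(len(P))];print('disc plane',np.linalg.lstsq(A,P[:,2],rcond=None)[0])
si,_=cloud('side');a=cv2.resize(si[150:270,290:450],(800,600),interpolation=cv2.INTER_CUBIC);save('fin_s',a)
print(manip.state()['time'],manip.state()['eef_pos'])
E
```

```text
(((630.404296875, -133.44410705566406), 10.876779556274414), array([ 629.76075877, -133.62075289]), np.float64(0.1794097978663451), ((630.5673828125, -133.52647399902344), 34.535518646240234))
disc plane [0.00061094 0.00380762 0.15897552]
53.425 [ 0.63029518 -0.13274248  0.43492839]
```

View pics/fin_s.png

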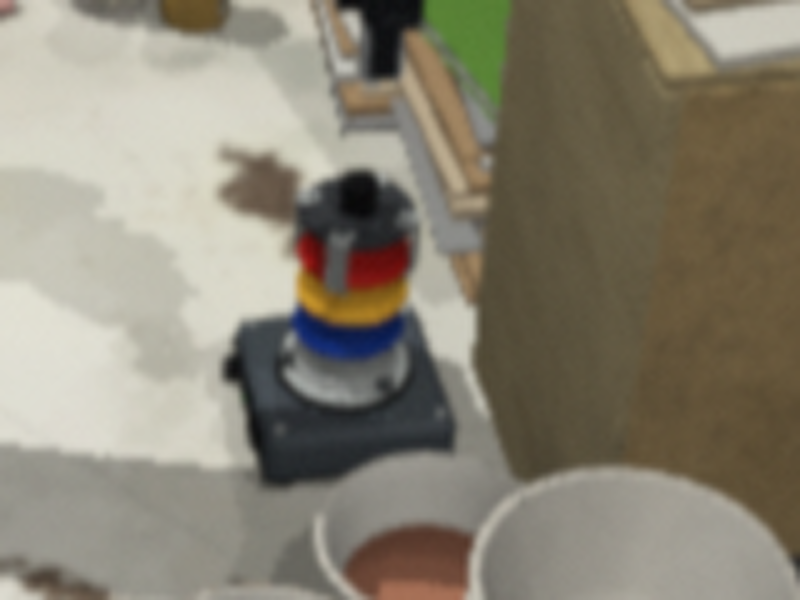

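View pics/fin_w.png

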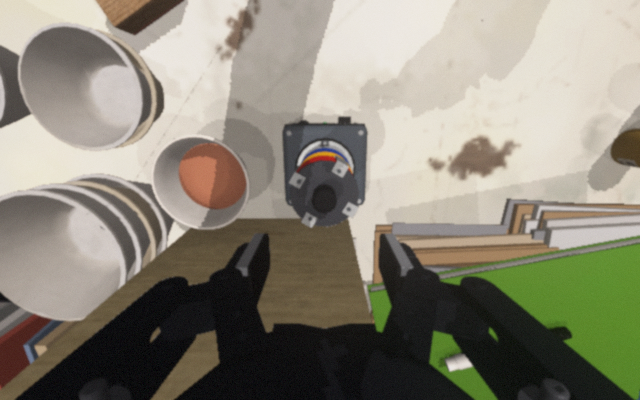

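The stack is upright and complete: the side crop shows the cover at (355,215) with its clip over the red flange. The wrist view shows the cover level at (323,195), disc top at 159.0 mm (home), and the gripper clear.

```bash
python3 -c "
from station import manip
print(manip.job_done())"
```

```text
the job is handed in; nothing more can be done
None
```

The sieve stack is built and handed in at about 53 s of the 99 s: blue, yellow and red are seated, the cover is snapped home and level, and I let go of it and left the jars and block alone.

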